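# Break the lid stay and shut the wide tool chest

### The arm

A 6-joint arm with a two-finger parallel gripper is mounted at the origin on a cart in front of the work surface, level with it; the furniture and walls round the work are solid. World frame = base frame: x ahead of the robot, y to its left, z up, the work surface at z = 0. Lengths are in m, angles in rad, forces in N, time in s.
With the tool pointing down it reaches from about 0.225 to 0.875 m from the base axis. Payload 3.4 kg.
Tool frame: the origin (TCP) lies at the very end of the fingers, on their centre line; the grasp point (between the pads) lies 19 mm behind it; z points along the fingers, x is the direction in which the jaws open and shut, and the axes are right-handed (so a half turn about z gives the same grasp; the last joint's range is limited). The gripper opens to 85 mm and grips with 20 to 120 N. Pads are 22 mm wide; open, the fingers measure 114 mm over their backs; the gripper's body (76 mm by 85 mm) begins 54 mm behind the grasp point. The pads swing forward as they close: fully open they stand 13 mm farther back than shut.
Start: joints at [-1.396, 0.276, 1.505, -0, 1.361, -0.121], TCP at [0.168, -0.55, 0.195] pointing down, gripper open.
Joint ranges: [-2.89, 2.89], [-0.75, 2.08], [0.22, 2.7], [-1.18, 4.32], [0.11, 2.71], [-2.7, 2.7]. Speed limits (rad/s): [2.57, 2.57, 3.14, 3.14, 3.14, 3.14].

### API

Orientations are given as a unit quaternion [w, x, y, z].
In Python, from rig import manip gives the robot as it stands.
- The arm moves only by the tool carry_out, never from a script. Its argument "series" is a list of rows, each a list of 2 entries, a list of its own where there are three numbers: the shift along the tool's x, y, z in mm, then the turn about the tool's z in degrees. A call has 1 to 10 rows; each row shifts and turns the pose as measured when the row begins, along the tool's axes as they then stand; what a row does not reach is not made up. A row lasts 1/12 s, in which the tool goes at most 41.7 mm and 7.16 degrees, less where a joint would pass 70% of its speed; a pose out of reach is approached as far as the arm can. A call is refused whole if a number of a shift passes 41.7 or a number of a turn 7.16, either way. A call with a gripper value outside its range is refused whole. "fingers" is the finger opening in mm, from 0 to 85.4, set as the call begins (left out, the last holds). The fingers move at their own pace and stop on an object; "squeeze" is the grip in N (left out, the last holds). Time passes only in rows, so rows that do not move let the fingers close. It gives the time, the measured TCP pose, the force and the opening at its end, in the units of the state.
- manip.get_state(): the state, without advancing time (a new reading comes with each control period).
- manip.get_image(name): name is "scene" or "side" or "wrist"; returns a dict with "frame" (384x512x3 uint8, blue, green, red), "K" (3x3 intrinsics, pixels), "k1" (the pictures are not rectified: a ray, as slopes to the right and down, at radius r is drawn at 1 + k1 r^2 times it, then the intrinsics apply), "rvec" (rotation vector, rad) and "tvec" (3), from world to camera coordinates, as OpenCV has them; the wrist camera has in their place "mount" (4x4, takes a point from camera to tool coordinates, whose origin is the TCP and whose axes are the tool frame's). Camera axes: x right, y down, z forward; pixel columns grow to the right and rows downward; lengths in m; the calibration is good to about 2 mm. A picture is of the moment at which its call begins: read the wrist's pose just before it. There is no depth.
- manip.sign_off(): hands the job in, once; it reports no verdict.
The state is a dict: "clock": time; "qpos": joint angles; "qd": joint speeds; "effort": joint torques, N m; "position": TCP position; "ee_rot": TCP orientation; "contact_force": force on the tool from outside, world axes, zero at the start; "moment": the same for the moment, N m; "width": finger opening in m.
Only numpy, scipy, OpenCV 4.12 (cv2) and the standard library are available. Lean on these libraries where they do the work, as an engineer would, in place of code of your own. Each camera call takes 0.05 s, during which the arm holds its last target. There are 200 camera calls.

### The job

Shut the wider of the two open tool chests: its lid is propped by a locked folding stay, so first press the stay down at its knee until it has clearly buckled, then lower the lid until it is fully shut. Leave the narrower chest standing open.

Things in the scene. Friction and masses are not known exactly. Their poses are not given: they have to be found in the camera images.
- wide_chest: wider of two grey metal tool chests, each fixed on a 2 mm black mat, lids open: 200 mm deep (x), 200 wide (y), rim 104 high. Origin: centre of underside; x to the back, y left, z up. Hinge line along y at x +100, z 107 mm. Open, the lid's top edge is about 312 mm up, with 80 mm free behind it. Stay at the right (-y) inside wall: two 12 mm steel bars, from a wall pivot at x -65, z 95 mm to the lid
- wide_tab (a point): press point on the wide stay's knee: mid-top of a steel pin, 18 mm thick, 32 mm long along y, reaching in from the stay. Locked at (-2, -74, 148) mm in the chest frame. Pushing the lid cannot fold it; pushing the pin down does (about 5 N). It swings about the wall pivot (77 mm away), at first 9 mm down per 6 mm back, and stays where left. Clearly buckled: 20 mm down or more
- wide_lid (a joint): wide chest's lid angle (rad): 0 as found (open, 84 degrees from shut), grows as it is lowered, 1.466 fully shut. Plate 207 mm wide, free edge 206 mm from the hinge line, outer face 7 mm off that line. Stiff hinge: the lid stays where it is left; 1 to 3 N at its free edge moves it once the stay is buckled
- narrow_chest: the narrower chest, to be left open: the same chest, lid, stay and height, but only 120 mm wide (y). Frame as for the wide one.
- narrow_lid (a joint): angle of the narrow chest's lid, 0 as found (open); it must stay there.

How it is judged:
On the way:
1. the wide chest's stay is buckled at its knee (press point at least 16 mm below where it was locked) while the lid is still well up (lowered less than 0.6 rad) (z of wide_tab in the frame of wide_chest below 0.132 m and value of joint wide_lid below 0.6 rad), for 0.1 s.
At the end, for the whole second after the job is handed in: The wide chest's lid is shut to within 5 degrees (joint above 1.38 of 1.466 rad) and at rest, and the narrow chest's lid is still open where it stood (lowered less than 0.1 rad) (value of joint wide_lid above 1.38 rad and velocity of joint wide_lid between -0.05 and 0.05 rad/s and value of joint narrow_lid below 0.1 rad); the robot touches nothing.
It fails at once if the narrow chest's lid is lowered by more than 0.1 rad (value of joint narrow_lid above 0.1 rad).
It also fails if it takes over 46 s, if anything falls off the work surface, if the arm or the gripper's body presses on something with over 40 N, if the wrist force passes 120 N, or if a joint passes its speed limit or range.

## Working session

There is one attempt and no reset: what is moved stays moved. The work goes in short steps, Python scripts to look and compute and a tool call to move; the robot and the scene stay as the last step left them, time stands still between calls to the robot, and variables do not carry over. Pictures are saved under pics/ and viewed, about 8 in all and at most 12, crops included, and the job is handed in when it is done.

Besides the shell and the picture viewer there is one more tool, called after "Request:" by a JSON object that holds its "op" and its "data". carry_out: Moves the arm, as the interface text tells. Its arguments: {"type":"object","properties":{"series":{"type":"array","items":{"type":"array"}},"fingers":{"type":"number"},"squeeze":{"type":"number"}},"required":["series"]}

```bash
mkdir -p pics; cat > h.py <<'E'
import cv2, numpy as np, json
from rig import manip
def snap(n,f):
    s=manip.get_state(); d=manip.get_image(n); cv2.imwrite(f'pics/{f}.png',d['frame'])
    np.savez(f'pics/{f}.npz',**{k:np.array(v) for k,v in d.items()},pos=s['position'],rot=s['ee_rot']); return d
def cam(f):
    d=np.load(f'pics/{f}.npz')
    return d['K'],float(d['k1']),cv2.Rodrigues(d['rvec'])[0],d['tvec'].reshape(3)
def proj(f,P):
    K,k1,R,t=cam(f); return cv2.projectPoints(np.array(P,float).reshape(-1,3),cv2.Rodrigues(R)[0],t,K,np.array([k1,0,0,0.]))[0].reshape(-1,2)
def onplane(f,uv,z):
    K,k1,R,t=cam(f)
    p=cv2.undistortPoints(np.array(uv,float).reshape(-1,1,2),K,np.array([k1,0,0,0.])).reshape(-1,2)
    r=np.c_[p,np.ones(len(p))]@R; c=-R.T@t
    return c+r*((z-c[2])/r[:,2])[:,None]
E
python3 - <<'E'
from h import *
a=snap('scene','s0');b=snap('side','d0')
print(manip.get_state())
for n in('s0','d0'):
    K,k1,R,t=cam(n);print(K,k1,-R.T@t,R[2])
E
for f in s0 d0; do python3 -c "
import cv2;cv2.imwrite('pics/${f}b.png',cv2.resize(cv2.imread('pics/$f.png'),(800,600)))"; done
```

```text
{'clock': 0.1, 'qpos': array([-1.39599029e+00,  2.76537329e-01,  1.50598156e+00,  2.55205436e-05,
        1.36070648e+00, -1.20961248e-01]), 'qd': array([-0.00079359, -0.00071262, -0.00312247,  0.00067227,  0.0009094 ,
       -0.00042819]), 'effort': array([ 1.44798109e-03, -4.17699587e+01, -2.46403438e+01, -2.54835913e-04,
        5.87085349e-03,  4.07934081e-06]), 'position': array([ 0.16753266, -0.54951174,  0.19403303]), 'ee_rot': array([-5.70562420e-04,  8.03575738e-01, -5.95201955e-01, -5.84001270e-04]), 'contact_force': array([0.31495256, 0.60428379, 0.42742406]), 'moment': array([-0.04421616, -0.01239858,  0.05244245]), 'width': 0.08554334339552767}
[[432.99989435   0.         252.5661101 ]
 [  0.         432.99989435 187.00835318]
 [  0.           0.           1.        ]] -0.09977931025828898 [0.22808784 0.55173791 0.78321349] [ 0.33990789 -0.58416651 -0.73702925]
[[376.47716284   0.         248.24762824]
 [  0.         376.47716284 189.28389742]
 [  0.           0.           1.        ]] -0.02646742096321993 [0.15444692 0.62645356 0.66004225] [ 0.42233158 -0.67942396 -0.60001593]
```

View pics/s0b.png

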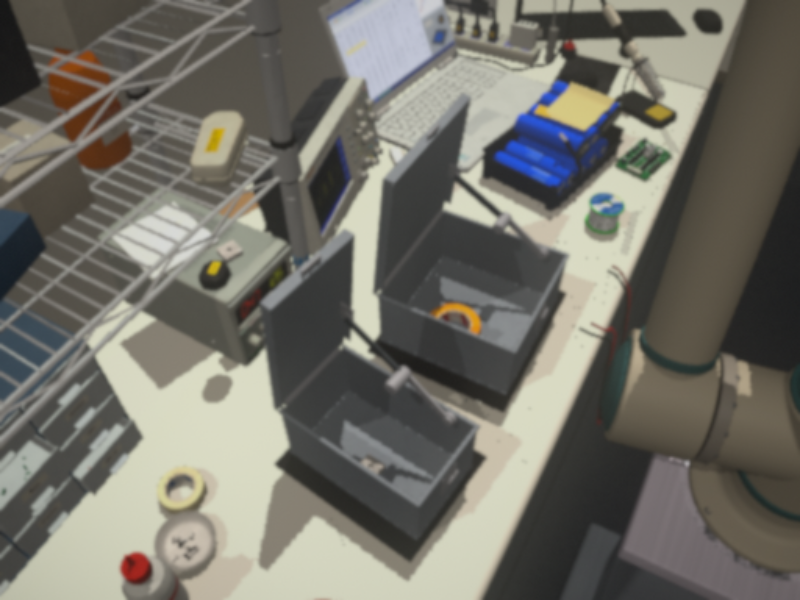

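View pics/d0b.png

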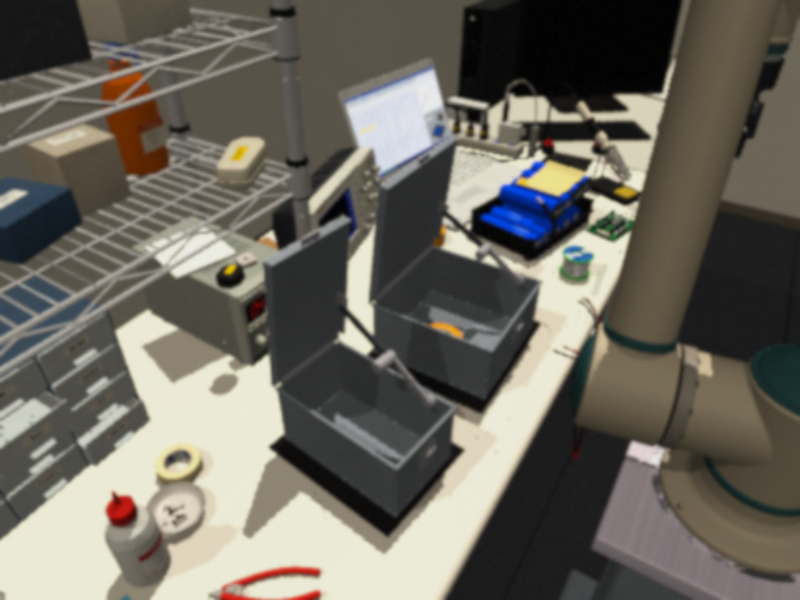

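The scene and side pictures show two open chests. In s0b the near-left one has rim corners at about (285,408), (418,490) and (476,430). The far-right one has them at about (380,292), (508,348) and (567,255), with its knee pin near (503,220). I'll measure both.

```bash
python3 - <<'E'
from h import *
s=512/800
for nm,f,uv in(('near','s0',[(285,408),(418,490),(476,430)]),('near','d0',[(278,388),(398,465),(453,408)]),('far','s0',[(380,292),(508,348),(567,255)]),('far','d0',[(375,303),(490,345),(540,285)])):
    P=onplane(f,np.array(uv)*s,.106);print(nm,f,P.round(3).tolist(),np.linalg.norm(np.diff(P,axis=0),axis=1).round(3))
im=cv2.imread('pics/s0.png')
cv2.imwrite('pics/c1.png',cv2.resize(im[50:270,160:380],(800,600) and (600,600),interpolation=cv2.INTER_CUBIC))
E
```

```text
near s0 [[0.563, 0.239, 0.106], [0.376, 0.255, 0.106], [0.353, 0.157, 0.106]] [0.187 0.101]
near d0 [[0.559, 0.245, 0.106], [0.365, 0.265, 0.106], [0.351, 0.154, 0.106]] [0.196 0.111]
far s0 [[0.558, 0.024, 0.106], [0.368, 0.029, 0.106], [0.359, -0.167, 0.106]] [0.19  0.197]
far d0 [[0.551, 0.026, 0.106], [0.361, 0.021, 0.106], [0.352, -0.156, 0.106]] [0.191 0.177]
```

View pics/c1.png

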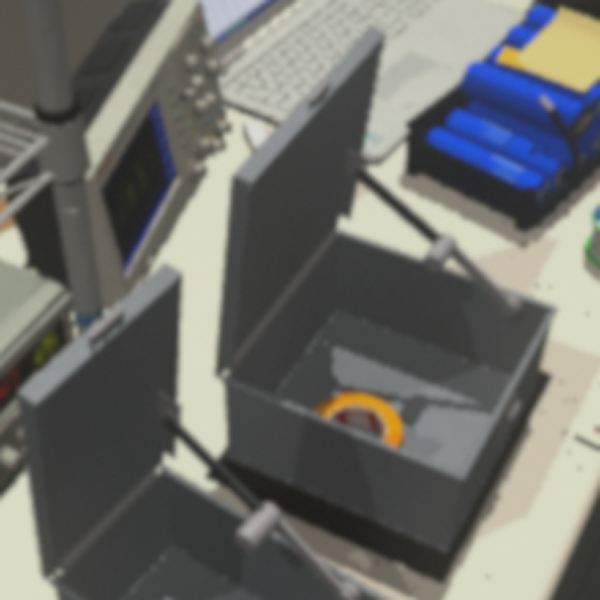

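The far chest is the wide one, at about 0.19 m wide against 0.11 m for the near one. In the crop its rim corners are (225,375), (465,475), (553,312) and (340,235). The lid top corners are (237,178) and (380,32), and the knee pin is at (440,250). I'll fit its pose.

```bash
python3 - <<'E'
from h import *
from scipy.optimize import least_squares
C=np.array([[.1,.1,.104],[-.1,.1,.104],[-.1,-.1,.104],[.1,-.1,.104],[.0855,.1035,.312],[.0855,-.1035,.312],[-.002,-.074,.143]])
U=np.array([(225,375),(465,475),(553,312),(340,235),(235,178),(380,30),(440,252)])/(600/220)+[160,50]
def W(p,C):
    c,s=np.cos(p[2]),np.sin(p[2]);return C@np.array([[c,-s,0],[s,c,0],[0,0,1]]).T+[p[0],p[1],.002]
r=least_squares(lambda p:(proj('s0',W(p,C))-U).ravel(),[.46,-.07,0],loss='soft_l1')
print(r.x,(proj('s0',W(r.x,C))-U).round(1).tolist())
p=r.x
print('tab',W(p,np.array([[-.002,-.074,.148],[-.0205,-.074,.12],[.0785,0,.312],[.1,0,.107]])).round(4).tolist())
np.save('pose.npy',p)
D=proj('d0',W(p,C))*800/512;print(D.round().tolist())
q=manip.get_state()['ee_rot'];from scipy.spatial.transform import Rotation as Ro
print(Ro.from_quat(q[[1,2,3,0]]).as_matrix().round(3))
E
```

```text
[ 4.55128302e-01 -6.83720796e-02 -2.53564188e-04] [[0.1, 2.1], [0.1, 1.9], [2.1, -0.9], [0.3, -1.0], [-0.8, -1.4], [-3.1, -2.1], [0.5, 0.7]]
tab [[0.4531, -0.1424, 0.15], [0.4346, -0.1424, 0.122], [0.5336, -0.0684, 0.314], [0.5551, -0.0684, 0.109]]
[[371.0, 304.0], [490.0, 351.0], [541.0, 281.0], [433.0, 246.0], [376.0, 184.0], [449.0, 134.0], [482.0, 250.0]]
[[ 0.291 -0.957 -0.   ]
 [-0.957 -0.291  0.002]
 [-0.002 -0.    -1.   ]]
```

The side view agrees with the fit: it predicts the pin at (482,250) in d0b, and I see it at about (483,250). I'm moving over with the fingers shut and turning the jaw toward x.

Request:
{"op": "carry_out", "data": {"fingers": 0, "series": [[[-18.7, -23.5, -3], -7], [[-15.7, -25.6, -3], -7], [[-12.4, -27.3, -3], -7], [[-9, -28.6, 0], -7], [[-5.5, -29.5, 0], -7], [[-1.8, -29.9, 0], -7], [[1.8, -29.9, 0], -7], [[5.5, -29.5, 0], -7], [[9, -28.6, 0], -7], [[12.4, -27.3, 0], -7]]}}

```text
clock: 0.93
position: [0.3352, -0.2929, 0.198]
ee_rot: [-0.004, 1.0, -0.013, -0.002]
contact_force: [-0.3, 0.2, 0.4]
width: 0.0002
```

Request:
{"op": "carry_out", "data": {"series": [[[23, -31, 0], 0], [[23, -31, 0], 0], [[23, -31, 0], 0], [[23, -31, 0], 0], [[20, -28, 0], 0], [[0, 0, 0], 0]]}}

```text
clock: 1.43
position: [0.4555, -0.1304, 0.1971]
ee_rot: [-0.005, 1.0, -0.009, -0.002]
contact_force: [0.2, 0.0, 0.8]
width: 0.0002
```

```bash
python3 - <<'E'
from h import *
s=manip.get_state();print(s['position'],s['contact_force'])
a=snap('wrist','w1');b=snap('side','d1')
print(a['mount'].round(3) if hasattr(a['mount'],'round') else a['mount'])
i=cv2.resize(a['frame'],(640,480)); j=cv2.resize(b['frame'][60:270,200:400],(457,480),interpolation=cv2.INTER_CUBIC)
cv2.imwrite('pics/w1b.png',cv2.resize(np.hstack([i,j]),(800,350)))
E
```

```text
[ 0.45546627 -0.13035855  0.19707897] [0.22594786 0.02404306 0.79224113]
[[ 1.    -0.     0.    -0.001]
 [ 0.     0.966  0.26  -0.066]
 [-0.    -0.26   0.966 -0.18 ]
 [ 0.     0.     0.     1.   ]]
```

View pics/w1b.png

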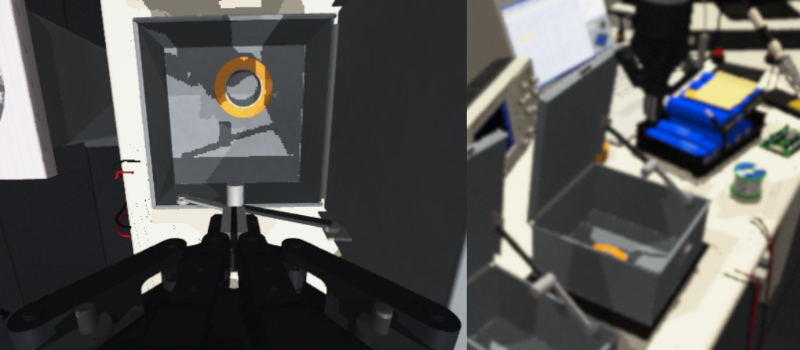

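The wrist view shows the wide chest below, with the pin from (235,183) to about (235,207) just ahead of the closed fingertips at (233,210). The side crop shows the tool directly above the pin. I'll check these in numbers.

```bash
python3 - <<'E'
from h import *
from scipy.spatial.transform import Rotation as Ro
d=np.load('pics/w1.npz');M=d['mount'];R=Ro.from_quat(d['rot'][[1,2,3,0]]).as_matrix()
def wp(u,z):
    p=cv2.undistortPoints(np.array(u,float).reshape(1,1,2),d['K'],np.array([float(d['k1']),0,0,0])).ravel()
    c=R@M[:3,3]+d['pos'];r=R@(M[:3,:3]@[p[0],p[1],1]);return c+r*(z-c[2])/r[2]
k=512/467.2
k2=384/350
for u,z in(((235,183),.15),((228,195),.146),((243,195),.146),((135,17),.106),((337,15),.106),((155,206),.106),((330,203),.106)):print(u,wp((u[0]*k,u[1]*k2),z).round(4))
print(proj('d1',[d['pos']])*800/512)
E
```

```text
(235, 183) [ 0.4559 -0.1297  0.15  ]
(228, 195) [ 0.4487 -0.1432  0.146 ]
(243, 195) [ 0.4636 -0.1434  0.146 ]
(135, 17) [0.3595 0.031  0.106 ]
(337, 15) [0.5596 0.0287 0.106 ]
(155, 206) [ 0.3601 -0.1687  0.106 ]
(330, 203) [ 0.5675 -0.1686  0.106 ]
[[480.15169876 225.36626503]]
```

Pin centre is about (0.456, -0.144). I'm descending and pressing along its arc.

Request:
{"op": "carry_out", "data": {"series": [[[0, 11, 12], 0], [[0, 0, 15], 0], [[0, 0, 13], 0], [[0, 0, 6], 0], [[2, 0, 5], 0], [[3, 0, 5], 0], [[3, 0, 5], 0], [[2, 0, 5], 0]]}}

```text
clock: 2.2
position: [0.4582, -0.1539, 0.1291]
ee_rot: [-0.001, 1.0, -0.015, -0.004]
contact_force: [-0.4, 1.0, -0.6]
width: 0.0001
```

```bash
python3 - <<'E'
from h import *
print(manip.get_state()['position'])
a=snap('wrist','w2');b=snap('side','d2')
i=a['frame'][130:330,130:390]; j=b['frame'][90:240,230:380]
cv2.imwrite('pics/w2b.png',np.hstack([cv2.resize(i,(455,350),interpolation=cv2.INTER_CUBIC),cv2.resize(j,(345,350),interpolation=cv2.INTER_CUBIC)]))
E
```

```text
[ 0.45823629 -0.15390937  0.12907906]
```

View pics/w2b.png

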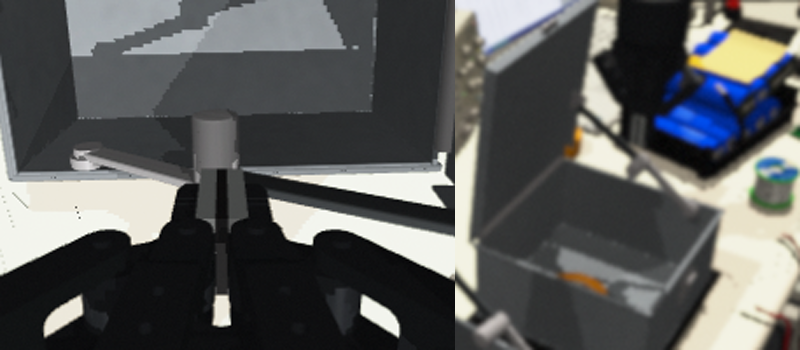

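The view shows the fingertips over the pin's root and the pin apparently lowered. I'll check its height from the ray to the pin's inner end.

```bash
python3 - <<'E'
from h import *
from scipy.spatial.transform import Rotation as Ro
def ray(f,u):
    d=np.load(f'pics/{f}.npz');M=d['mount'];R=Ro.from_quat(d['rot'][[1,2,3,0]]).as_matrix()
    p=cv2.undistortPoints(np.array(u,float).reshape(1,1,2),d['K'],np.array([float(d['k1']),0,0,0])).ravel()
    return R@M[:3,3]+d['pos'],R@(M[:3,:3]@[p[0],p[1],1])
for u in((213,113),(193,120),(236,120)):
    c,r=ray('w2',(130+u[0]*260/455,130+u[1]*200/350))
    for z in(.15,.14,.13,.12,.11):print(u,z,(c+r*(z-c[2])/r[2]).round(4)[:2])
print(onplane('d2',[(230+(637-455)/2.3,90+182/2.333)],.12), onplane('d2',[(230+(637-455)/2.3,90+182/2.333)],.141))
E
```

```text
(213, 113) 0.15 [ 0.4558 -0.13  ]
(213, 113) 0.14 [ 0.4555 -0.1327]
(213, 113) 0.13 [ 0.4551 -0.1353]
(213, 113) 0.12 [ 0.4548 -0.1379]
(213, 113) 0.11 [ 0.4544 -0.1406]
(193, 120) 0.15 [ 0.4486 -0.1324]
(193, 120) 0.14 [ 0.4479 -0.1352]
(193, 120) 0.13 [ 0.4471 -0.138 ]
(193, 120) 0.12 [ 0.4463 -0.1407]
(193, 120) 0.11 [ 0.4455 -0.1435]
(236, 120) 0.15 [ 0.4638 -0.1328]
(236, 120) 0.14 [ 0.464  -0.1356]
(236, 120) 0.13 [ 0.4642 -0.1384]
(236, 120) 0.12 [ 0.4643 -0.1412]
(236, 120) 0.11 [ 0.4645 -0.144 ]
[[ 0.44983433 -0.14703713  0.12      ]] [[ 0.43834794 -0.11695929  0.141     ]]
```

Request:
{"op": "carry_out", "data": {"series": [[[0, 0, -20], 0], [[0, 0, -20], 0], [[0, -12, -10], 0], [[0, 0, 0], 0]]}}

```text
clock: 2.63
position: [0.4585, -0.141, 0.1798]
ee_rot: [-0.002, 1.0, -0.014, -0.006]
contact_force: [-0.0, 0.8, -0.3]
width: 0.0003
```

```bash
python3 - <<'E'
from h import *
print(manip.get_state()['position'])
a=snap('wrist','w3');b=snap('scene','s3')
i=a['frame'][150:300,130:390]; j=b['frame'][80:200,230:380];o=np.load('pics/s0.npz')['frame'][80:200,230:380]
w1=np.load('pics/w1.npz')['frame'][150:300,130:390]
f=lambda x:cv2.resize(x,(400,300),interpolation=cv2.INTER_CUBIC)
cv2.imwrite('pics/w3b.png',np.vstack([np.hstack([f(w1),f(o)]),np.hstack([f(i),f(j)])]))
E
```

```text
[ 0.45847469 -0.14104089  0.17983313]
```

View pics/w3b.png

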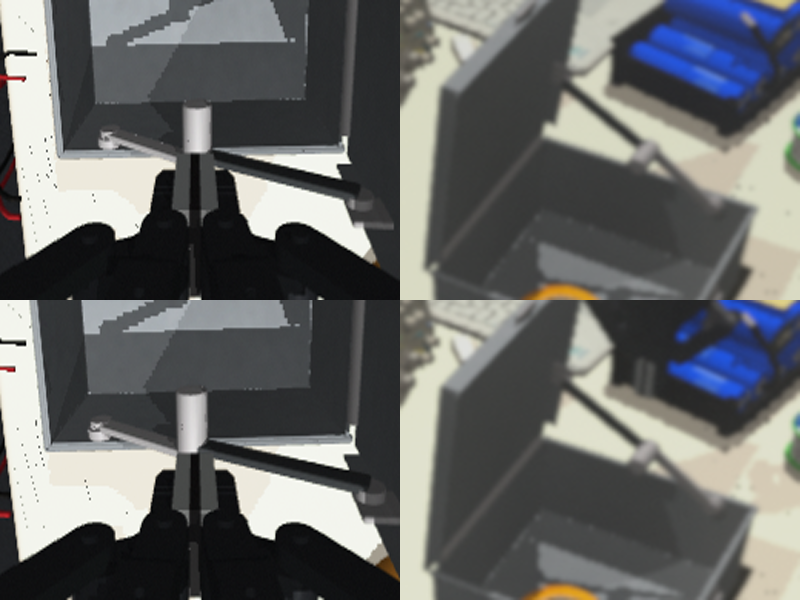

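Both views show the pin unmoved: (643,155) before and (643,455) after in the stacked crops. The tip slipped past it on the wall side. I'll check where the TCP projects.

```bash
python3 - <<'E'
from h import *
d=np.load('pics/w3.npz');M=d['mount'];I=np.linalg.inv(M)
for z in(0,-.013,-.03):
  for y in(0,-.011,.011):
    p=I@[0,y,z,1];q=cv2.projectPoints(p[None,:3],np.zeros(3),np.zeros(3),d['K'],np.array([float(d['k1']),0,0,0]))[0].ravel();print(z,y,((q-[130,150])*[400/260,2]).round())
for P in([.4585,-.141,.18],[.4585,-.141,.167],[.456,-.144,.15]):
  q=proj('s3',P)[0];print(((q-[230,80])*[400/150,2.5]).round()+[400,300])
E
```

```text
0 0 [195. 139.]
0 -0.011 [195. 109.]
0 0.011 [195. 167.]
-0.013 0 [195. 152.]
-0.013 -0.011 [195. 121.]
-0.013 0.011 [195. 183.]
-0.03 0 [196. 173.]
-0.03 -0.011 [196. 139.]
-0.03 0.011 [196. 206.]
[642. 426.]
[641. 438.]
[643. 451.]
```

The visible fingertips look about 30 mm short of the nominal TCP in both cameras, so the pin may never have been touched. I'm descending straight and watching the force.

Request:
{"op": "carry_out", "data": {"series": [[[-1, 2, 10], 0], [[0, 0, 10], 0], [[0, 0, 10], 0], [[0, 0, 10], 0], [[0, 0, 5], 0], [[0, 0, 4], 0], [[0, 0, 0], 0]]}}

```text
clock: 3.32
position: [0.4533, -0.1456, 0.1228]
ee_rot: [-0.001, 1.0, -0.013, -0.01]
contact_force: [-0.5, 0.8, 0.1]
width: 0.0004
```

```bash
python3 - <<'E'
from h import *
s=manip.get_state();print(s['position'],s['contact_force'])
a=snap('wrist','w4');b=snap('scene','s4')
i=a['frame'][150:300,130:390]; j=b['frame'][80:200,250:400]
f=lambda x:cv2.resize(x,(400,320),interpolation=cv2.INTER_CUBIC)
cv2.imwrite('pics/w4b.png',np.hstack([f(i),f(j)]))
print(((proj('s4',s['position'])[0]-[250,80])*[400/150,320/120]).round()+[400,0])
E
```

```text
[ 0.45331578 -0.14557986  0.12283567] [-0.54972677  0.84107167  0.14161646]
[590. 186.]
```

View pics/w4b.png

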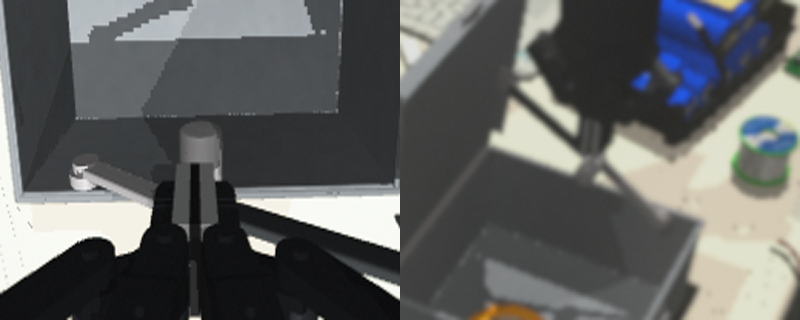

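The tip now sits just above the pin top, at (592,150) in the scene crop. The nominal TCP projects to (590,186), about 30 mm lower, so the real tips are about 30 mm behind the nominal TCP. I'm pressing now.

Request:
{"op": "carry_out", "data": {"series": [[[2, 0, 4], 0], [[2, 0, 4], 0], [[2, 0, 4], 0], [[2, 0, 4], 0], [[2, 0, 4], 0]]}}

```text
clock: 3.83
position: [0.4656, -0.147, 0.1049]
ee_rot: [0.001, 1.0, -0.013, -0.008]
contact_force: [-2.0, 0.3, 3.1]
width: 0.0001
```

Request:
{"op": "carry_out", "data": {"series": [[[1, -1, 4], 0], [[1, 0, 4], 0], [[1, 0, 4], 0], [[0, 0, 4], 0], [[0, 0, 2], 0]]}}

```text
clock: 4.25
position: [0.4707, -0.1451, 0.086]
ee_rot: [0.0, 1.0, -0.013, -0.006]
contact_force: [-1.2, 2.8, 5.2]
width: 0.0001
```

```bash
python3 - <<'E'
from h import *
s=manip.get_state();print(s['position'],s['contact_force'])
a=snap('wrist','w5');b=snap('scene','s5')
i=a['frame'][150:300,130:390]; j=b['frame'][80:200,250:400]
f=lambda x:cv2.resize(x,(400,320),interpolation=cv2.INTER_CUBIC)
cv2.imwrite('pics/w5b.png',np.hstack([f(i),f(j)]))
E
```

```text
[ 0.47070711 -0.14514176  0.08595824] [-1.21646196  2.81690008  5.2008742 ]
```

View pics/w5b.png

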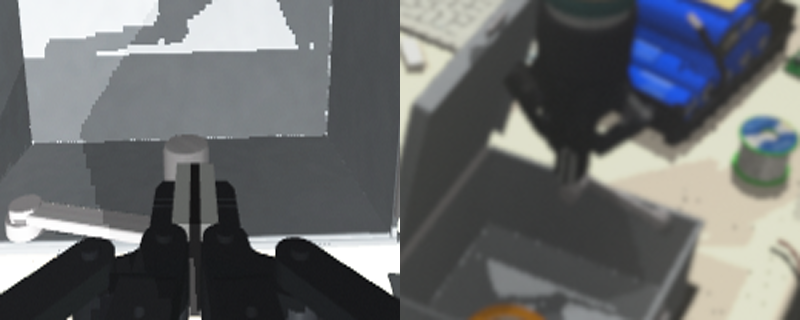

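The stay is buckled: the pin moved from (592,160) to about (570,195) in the scene crop, about 30 mm of TCP travel after contact. I'm lifting clear, away from the lid.

Request:
{"op": "carry_out", "data": {"series": [[[0, 0, -12], 0], [[-12, -5, -25], 0], [[-15, -5, -30], 0], [[-10, -10, -38], 0], [[0, -10, -38], -7], [[0, 0, -38], -7], [[0, 0, -38], -7], [[0, 0, -25], -7], [[0, 0, 0], -7], [[0, 0, 0], -7]]}}

```text
clock: 5.18
position: [0.4343, -0.1153, 0.3363]
ee_rot: [-0.003, 0.935, 0.354, -0.01]
contact_force: [-0.0, 0.0, -0.9]
width: 0.0004
```

Request:
{"op": "carry_out", "data": {"series": [[[0, 0, 0], -7], [[0, 0, 0], -7], [[0, 0, 0], -7], [[0, 0, 0], -7], [[0, 0, 0], -7], [[0, 0, 0], -7], [[0, 0, 0], -5], [[0, 0, 0], 0]]}}

```text
clock: 5.85
position: [0.4351, -0.1189, 0.3346]
ee_rot: [-0.004, 0.708, 0.706, -0.01]
contact_force: [-0.8, 0.5, 0.4]
width: 0.0005
```

```bash
python3 - <<'E'
from h import *
from scipy.spatial.transform import Rotation as Ro
s=manip.get_state();q=s['ee_rot'];print(s['position'],s['contact_force'],s['qpos'].round(2));print(Ro.from_quat(q[[1,2,3,0]]).as_matrix().round(3))
b=snap('scene','s6')
cv2.imwrite('pics/s6b.png',cv2.resize(b['frame'][0:300,100:500],(800,600),interpolation=cv2.INTER_CUBIC))
print((proj('s6',s['position'])-[100,0])*2)
E
```

```text
[ 0.43510557 -0.11886845  0.33458018] [-0.84281134  0.46898112  0.35090761] [-0.41  0.04  1.46 -0.02  1.66 -1.98]
[[ 0.004  1.    -0.019]
 [ 1.    -0.004 -0.009]
 [-0.009 -0.019 -1.   ]]
[[472.37872569 153.99376051]]
```

View pics/s6b.png

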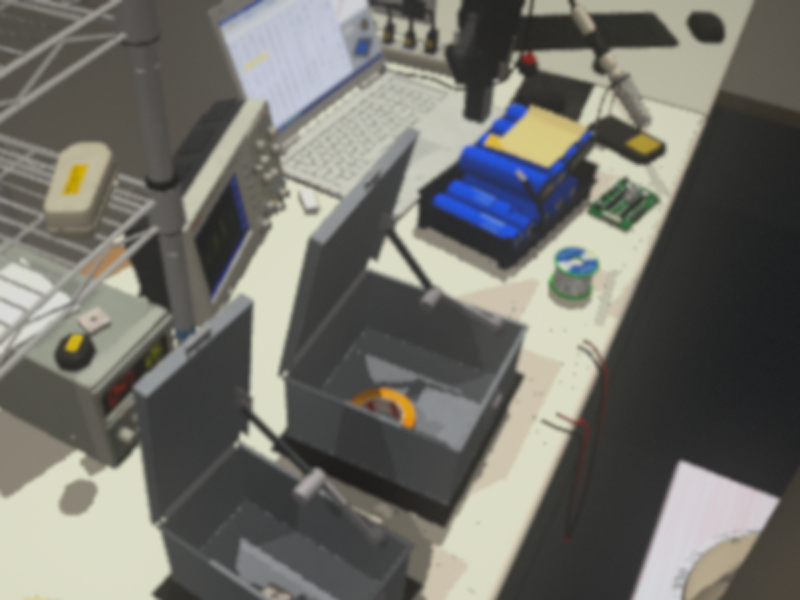

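The stay is clearly buckled and the lid has dropped a little with it, with top corners at (312,240) and (415,133). The narrow chest is untouched. I'll estimate the lid angle.

```bash
cat > lid.py <<'E'
from h import *
p=np.array([.458,-.0695]) # chest centre
def top(a,y,off=.007,r=.206):
    t=np.radians(84)-a; return np.array([p[0]+.1-r*np.cos(t)+off*np.sin(t),p[1]+y,.109+r*np.sin(t)+off*np.cos(t)])
E
python3 - <<'E'
from lid import *
for a in np.arange(0,.65,.1):
    print(round(a,1),((proj('s6',[top(a,.1035),top(a,-.1035)])-[100,0])*2).round().tolist(),top(a,0).round(3))
E
```

```text
0.0 [[289.0, 226.0], [391.0, 116.0]] [ 0.543 -0.07   0.315]
0.1 [[309.0, 235.0], [409.0, 123.0]] [ 0.523 -0.07   0.312]
0.2 [[329.0, 246.0], [426.0, 132.0]] [ 0.503 -0.07   0.308]
0.3 [[349.0, 259.0], [444.0, 143.0]] [ 0.483 -0.07   0.301]
0.4 [[368.0, 273.0], [460.0, 155.0]] [ 0.465 -0.07   0.293]
0.5 [[386.0, 289.0], [475.0, 169.0]] [ 0.447 -0.07   0.282]
0.6 [[403.0, 305.0], [489.0, 183.0]] [ 0.43 -0.07  0.27]
```

Lid is at about 0.13 rad, with its top edge near x 0.517, z 0.311. I'm crossing over it and then lowering the fingers behind it.

Request:
{"op": "carry_out", "data": {"series": [[[10, 28, 0], 0], [[10, 30, 0], 0], [[10, 30, 0], 0], [[8, 25, 0], 0], [[0, 15, 0], 0], [[0, 0, 0], 0]]}}

```text
clock: 6.4
position: [0.5677, -0.0826, 0.3297]
ee_rot: [-0.003, 0.716, 0.698, -0.011]
contact_force: [0.7, -0.6, -0.2]
width: -0.0
```

Request:
{"op": "carry_out", "data": {"series": [[[0, 0, 10], 0], [[0, 0, 20], 0], [[0, 0, 20], 0], [[0, 0, 18], 0], [[0, 0, 0], 0]]}}

```text
clock: 6.82
position: [0.5655, -0.0844, 0.2584]
ee_rot: [-0.003, 0.72, 0.694, -0.013]
contact_force: [-0.6, 0.1, -0.4]
width: -0.0
```

```bash
python3 - <<'E'
from h import *
s=manip.get_state();print(s['position'],s['contact_force'])
b=snap('side','d7');c=snap('scene','s7')
f=lambda x:cv2.resize(x,(400,400),interpolation=cv2.INTER_CUBIC)
cv2.imwrite('pics/d7b.png',np.hstack([f(b['frame'][60:220,210:370]),f(c['frame'][40:200,220:380])]))
print((proj('s7',s['position'])-[220,40])*2.5)
E
```

```text
[ 0.56550511 -0.08438741  0.25839393] [-0.56054121  0.1192556  -0.37544464]
[[112.44430355 150.11557326]]
```

View pics/d7b.png

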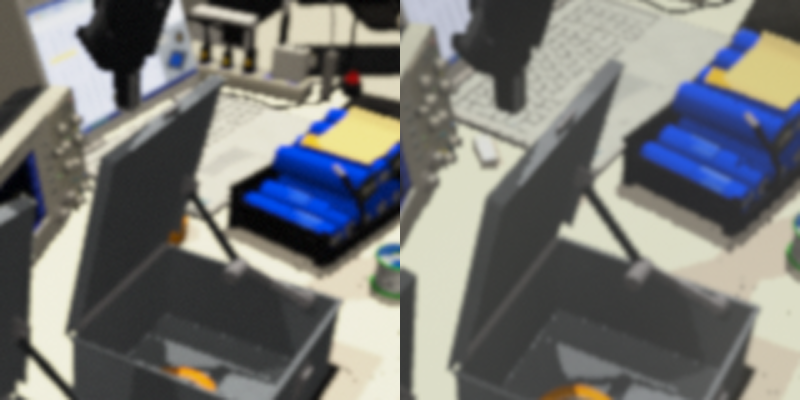

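```bash
python3 - <<'E'
from h import *
for z in(.26,.275,.285,.295,.305):print(z,(proj('s7',[.5655,-.0844,z])-[220,40])*2.5+[400,0],(proj('d7',[.5655,-.0844,z])-[210,60])*2.5)
from lid import *
for y in(.1,0,-.1):print((proj('s7',top(.13,y))-[220,40])*2.5+[400,0])
E
```

```text
0.26 [[512.4733858  148.48575437]] [[123.75975943 142.50304568]]
0.275 [[512.62564499 133.12299246]] [[124.08933325 127.99131147]]
0.285 [[512.72847932 122.6766455 ]] [[124.31251795 118.15641216]]
0.295 [[512.83237934 112.06284117]] [[124.53853435 108.19039304]]
0.305 [[512.93734657 101.27821034]] [[124.7674321   98.09079989]]
[[496.32101163 194.72610723]]
[[560.56906565 121.78696447]]
[[615.65450984  59.46082666]]
```

The tips are at z about 0.294, 17 mm below the lid's top edge and behind it. I'm pushing forward along the lid's arc.

Request:
{"op": "carry_out", "data": {"series": [[[0, -10, 3], 0], [[0, -12, 2], 0], [[0, -10, 1], 0], [[0, -10, 3], 0], [[0, -10, 3], 0], [[0, -10, 3], 0], [[0, -10, 4], 0], [[0, -8, 4], 0]]}}

```text
clock: 7.58
position: [0.4927, -0.085, 0.248]
ee_rot: [0.012, 0.721, 0.693, -0.003]
contact_force: [1.8, -1.0, 0.7]
width: -0.0002
```

Request:
{"op": "carry_out", "data": {"series": [[[0, -8, 7], 0], [[0, -8, 7], 0], [[0, -8, 8], 0], [[0, -8, 8], 0], [[0, -8, 8], 0], [[0, -8, 8], 0]]}}

```text
clock: 8.08
position: [0.4399, -0.0851, 0.2041]
ee_rot: [0.016, 0.721, 0.692, -0.003]
contact_force: [2.2, -0.7, 0.5]
width: 0.0
```

Request:
{"op": "carry_out", "data": {"series": [[[0, -5, 8], 0], [[0, -5, 8], 0], [[0, -5, 8], 0], [[0, -5, 9], 0], [[0, -4, 9], 0], [[0, -3, 9], 0], [[0, -3, 9], 0], [[0, -2, 9], 0]]}}

```text
clock: 8.75
position: [0.3972, -0.085, 0.1326]
ee_rot: [0.014, 0.722, 0.692, -0.006]
contact_force: [-0.7, -0.6, 1.3]
width: -0.0
```

Request:
{"op": "carry_out", "data": {"series": [[[0, -1, 9], 0], [[0, 0, 9], 0], [[0, 0, 9], 0], [[0, 0, 8], 0], [[0, 0, 6], 0], [[0, 0, 5], 0], [[0, 0, 4], 0]]}}

```text
clock: 9.33
position: [0.3911, -0.0851, 0.0768]
ee_rot: [0.01, 0.722, 0.692, -0.008]
contact_force: [-12.7, 6.3, 64.5]
width: 0.0
```

64 N upward means the lid has bottomed out. I'm backing off.

Request:
{"op": "carry_out", "data": {"series": [[[0, 0, -10], 0], [[0, 0, -25], 0], [[0, 0, -35], 0], [[0, 0, -35], 0], [[0, 0, 0], 0], [[0, 0, 0], 0]]}}

```text
clock: 9.83
position: [0.3917, -0.0823, 0.1853]
ee_rot: [0.01, 0.722, 0.692, -0.008]
contact_force: [-0.3, 0.5, -0.4]
width: 0.0001
```

```bash
python3 - <<'E'
from lid import *
s=manip.get_state();print(s['position'],s['contact_force'])
c=snap('side','d8');b=snap('scene','s8')
I=cv2.resize(c['frame'][80:330,130:430],(720,600),interpolation=cv2.INTER_CUBIC)
cv2.imwrite('pics/d8b.png',I)
for a in(1.3,1.38,1.466):print(a,((proj('d8',[top(a,.1035),top(a,-.1035)])-[130,80])*2.4).round().tolist())
E
```

```text
[ 0.39166002 -0.08227897  0.18528707] [-0.32615327  0.47497541 -0.44209167]
1.3 [[445.0, 311.0], [526.0, 202.0]]
1.38 [[445.0, 326.0], [526.0, 216.0]]
1.466 [[445.0, 341.0], [525.0, 230.0]]
```

View pics/d8b.png

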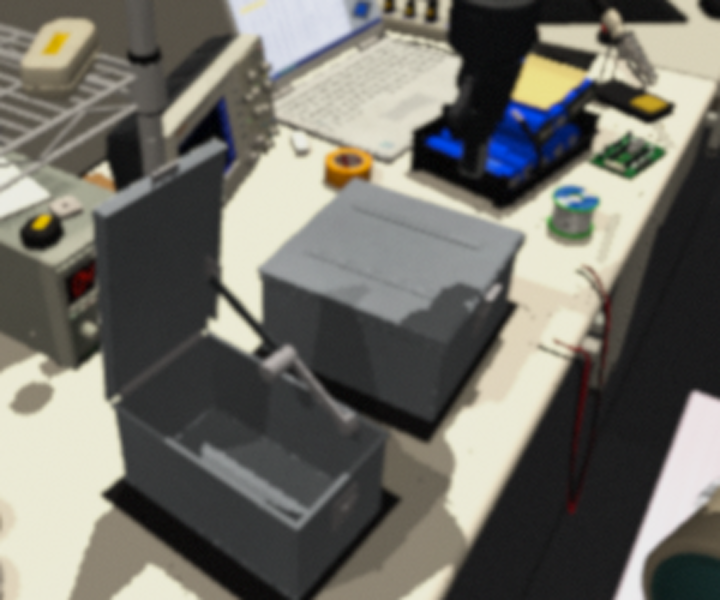

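The wide lid lies flat on its rim with no visible gap: right front corner at (523,235), predicted (525,230) when shut. The narrow chest is still open and the tool is clear. I'm handing in.

```bash
python3 -c "
from rig import manip
s=manip.get_state();print(s['clock'],s['qd'].round(3),s['contact_force']);print(manip.sign_off())"
```

```text
9.9333 [-0.001  0.018  0.031 -0.     0.004 -0.001] [-0.43288099  0.04110659  0.23521565]
the job is handed in; nothing more can be done
None
```

The wide chest is shut and the narrow one was left open. I handed the job in at 9.9 s of robot time; no verdict is reported.

- **Stay:** my first press never reached the pin. In the pictures the real fingertips end about 35 mm behind the nominal TCP. I corrected for that and pressed again. The knee dropped roughly 30 mm, and the lid was then only about 0.13 rad down, so the stay buckled well before the 0.6 rad limit.
- **Lid:** I pushed it over from behind along its arc until it bottomed out. The wrist force peaked at about 64 N there. That is under the 120 N wrist limit, and the contact should have been on the fingertips only. I backed off at once.
- **Last checks:** the final picture shows the wide lid flat on its rim and the narrow lid standing open. The tool is clear, with contact force below 0.5 N. The right front corner of the lid fits the shut prediction within 5 px. I read the left one 13–16 px higher than predicted, in a blurred spot, and did not measure it again. The bottoming force and a fingertip height of about 0.113 m against a shut lid top of about 0.116 m both agree with fully shut.

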